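# Clear the test box and hold its lid open

### The job

The yellow parts caddy is standing on the blue lid of the shielded test box: lift it off and set it down gently, upright, in the middle of the green bench mat, and let go of it. Then raise the lid, which has an orange grip at the front and springs shut by itself, to 50 degrees from closed (give or take 6) and finish while still holding it there with the gripper, so that a colleague can look at the board inside. Leave the other things on the bench where they are, and do not open the lid with the caddy still on it.

Things in the scene. Friction and masses are not known exactly. Their poses are not given: they have to be found in the camera images.
- test_box: Grey metal box fixed to the bench, 220 (x) by 260 (y) by 90 mm high, with a green circuit board inside and a blue lid. Origin: centre of its underside, on the bench; x points from the lid's front edge (the side nearer the robot, with the orange grip) to the hinge, y along the hinge, z up. Yaw and place vary; it may be on the left or the right.
- lid (a joint): Opening angle of the blue lid, rad: 0 closed (level), growing as the front edge rises; 50 degrees is 0.873; stop at 1.75. The lid (220 by 260 by 8 mm, 0.4 kg) falls and is also sprung shut from any angle; holding it takes 2 to 3 N at the grip.
- lid_grip (a point): Centre of the orange grip on the lid: a barrel 24 mm in diameter and 30 mm long, lying parallel to the hinge, with flat ends, in the middle of the front edge, its centre 28 mm out in front of that edge on a black neck 16 mm wide (8 mm thick). Free space below it down to the bench. The point is 94.5 mm above the bench when the lid is closed, 248 mm from the hinge line. It turns with the lid (axes as the test box when closed).
- lid_hinge (a point): Middle of the lid's hinge line, on the far top edge of the box, 90.5 mm above the bench and 110 mm from the box centre along the box's +x. The lid turns about the box's y axis here.
- caddy: Yellow open parts caddy, 90 (x) by 140 (y) by 45 mm high, 0.25 to 0.5 kg, loose, with a fixed arched handle: two uprights at its short ends and a black round bar across the top along its y. Origin: centre of its underside; z up. Starts standing on the closed lid, its underside 98.5 mm above the bench, at varying place and yaw.
- caddy_grip (a point): Middle of the caddy's black handle bar: 14 mm in diameter, 124 mm clear length along the caddy's y, its axis 110 mm above the underside, 65 mm above the tray's rim; the space between bar and rim is free.
- mat: Green square bench mat, 200 by 200 by 4 mm, fixed to the bench. Origin: centre of its underside (its top is 4 mm above the bench). Place and yaw vary; it is on the other side from the box.
- multimeter: Red hand multimeter lying on its back, 160 by 78 by 39 mm, loose; not part of the job. Origin: centre of its underside.
- jar: Amber jar, 64 mm in diameter, 85 mm high, loose; not part of the job. Origin: centre of its underside.
- reel: Small white and silver reel, 68 mm in diameter, 40 mm high, standing flat on the bench beyond the work, loose; not part of the job. Origin: centre of its underside.
Not all that is in view belongs to the job. What is meant by the caddy is not purple, and is the larger of those in its own colour.

How it is judged:
By the outcome, as a careful person would: the job done as asked, in the order asked, and still so for the second after the job is handed in, while the arm keeps its last pose, push and grip.
It also fails if it takes over 64 s, if anything falls off the work surface, if the arm or the gripper's body presses on something with over 40 N, if the wrist force passes 120 N, or if a joint passes its speed limit or range.

### The arm

A 6-joint arm with a two-finger parallel gripper is mounted at the origin on the work surface. World frame = base frame: x ahead of the robot, y to its left, z up, the work surface at z = 0. Lengths are in m, angles in rad, forces in N, time in s.
With the tool pointing down it reaches from about 0.375 to 0.9 m from the base axis. Payload 3.1 kg.
Tool frame: the origin (TCP) lies at the very end of the fingers, on their centre line; the grasp point (between the pads) lies 19 mm behind it (manip.hold_point_z is the distance from the TCP to the grasp point, in m); y points along the fingers, z is the direction in which the jaws open and shut, and the axes are right-handed (so a half turn about y gives the same grasp; the last joint's range is limited). The gripper opens to 85 mm and grips with 20 to 120 N. Pads are 22 mm wide; open, the fingers measure 114 mm over their backs; the gripper's body (76 mm by 85 mm) begins 54 mm behind the grasp point. The pads swing forward as they close: fully open they stand 13 mm farther back than shut.
Start: joints at [-1.442, 0.527, 1.433, -0, 1.181, -0.178], TCP at [0.189, -0.596, 0.231] pointing down, gripper open.
Joint ranges: [-3.08, 3.08], [-0.75, 2.2], [0.22, 2.44], [-1.43, 4.57], [0, 2.65], [-2.85, 2.85]. Speed limits (rad/s): [2.79, 2.79, 3.14, 3.14, 3.14, 3.14].

### API

Orientations are given as a unit quaternion [x, y, z, w].
In Python, from station import manip, eyes, workorder gives the robot as it stands. The module is installed in compiled form; this text tells all that it offers.
- The arm moves only by the shell command python3 -m jog 'ROWS' [OPENING] [FORCE]. ROWS is JSON, a list of rows, each a list of 2 entries, a list of its own where there are three numbers: the shift along the tool's x, y, z in cm, then the turn about the tool's y in rad. A call has 1 to 20 rows; each row is the pose to reach, as a shift and turn from the pose commanded when the call began, along the tool's axes at that moment; what a row does not reach only later rows make up. A row lasts 1/12 s, in which the tool goes at most 41.7 mm and 7.16 degrees, less where a joint would pass 70% of its speed; a pose out of reach is approached as far as the arm can. A call with a gripper value outside its range is refused whole. OPENING is the finger opening in cm, from 0 to 8.54, set as the call begins (- or left out, the last holds). The fingers move at their own pace and stop on an object; FORCE is the grip in N (left out, the last holds). Time passes only in rows, so rows that repeat a pose let the fingers close. It gives the time, the measured TCP pose, the force and the opening at its end, in the units of the state.
- manip.sense(): the state, without advancing time (a new reading comes with each control period).
- eyes.snapshot(name): name is "side" or "top" or "wrist"; returns a dict with "frame" (420x560x3 uint8, red, green, blue), "vfov" (degrees; the focal length in pixels is half the picture's height over the tangent of half this angle, whatever the lens; pixels are square), "cx", "cy" (the principal point, pixels), "k1" (the pictures are not rectified: a ray, as slopes to the right and down, at radius r is drawn at 1 + k1 r^2 times it, then the intrinsics apply), "rvec" (rotation vector, rad) and "tvec" (3), from world to camera coordinates, as OpenCV has them. Camera axes: x right, y down, z forward; pixel columns grow to the right and rows downward; lengths in m; the calibration is good to about 2 mm. A picture is of the moment at which its call begins. There is no depth.
- workorder.sign_off(): hands the job in, once; it reports no verdict.
The state is a dict: "t": time; "q": joint angles; "qd": joint speeds; "tau": joint torques, N m; "tcp_pos": TCP position; "tool_rot": TCP orientation; "force": force on the tool from outside, world axes, zero at the start; "ft_torque": the same for the moment, N m; "finger_gap": opening from 0.0 (shut) to 1.0 (fully open).
Only numpy, scipy, OpenCV 4.12 (cv2) and the standard library are available. Lean on these libraries where they do the work, as an engineer would, in place of code of your own. Each camera call takes 0.05 s, during which the arm holds its last target. There are 200 camera calls.

## Working session

There is one attempt and no reset: what is moved stays moved. The work goes in short steps, Python scripts to look and compute and a shell command to move; the robot and the scene stay as the last step left them, time stands still between calls to the robot, and variables do not carry over. Pictures are saved under pics/ and viewed, about 8 in all and at most 12, crops included, and the job is handed in when it is done.

```bash
mkdir -p pics
cat > h.py <<'E'
import numpy as np, cv2
from scipy.spatial.transform import Rotation as R
from station import manip, eyes, workorder
def snap(name,fn=None):
    s=eyes.snapshot(name)
    if fn: cv2.imwrite(f'pics/{fn}.png',s['frame'][:,:,::-1])
    return s
def cam(s):
    f=s['frame'].shape[0]/2/np.tan(np.radians(s['vfov'])/2)
    return f,R.from_rotvec(np.ravel(s['rvec'])).as_matrix(),np.ravel(s['tvec'])
def pix2w(s,u,v,z):
    f,M,t=cam(s); d=np.array([(u-s['cx'])/f,(v-s['cy'])/f]); p=d.copy()
    for _ in range(30): p=d/(1+s['k1']*(p@p))
    ray=M.T@np.array([*p,1]); c=-M.T@t
    return c+ray*(z-c[2])/ray[2]
def w2pix(s,P):
    f,M,t=cam(s); c=M@np.asarray(P,float)+t; p=c[:2]/c[2]; p=p*(1+s['k1']*(p@p))
    return p*f+[s['cx'],s['cy']]
def rel(target):  # shift in tool axes, cm, of TCP to target
    s=manip.sense(); M=R.from_quat(s['tool_rot']).as_matrix()
    return M.T@(np.asarray(target)-s['tcp_pos'])*100
E
python3 - <<'E'
from h import *
import pickle
S={n:snap(n,n+'0') for n in('top','side')}
pickle.dump(S,open('S0.pkl','wb'))
im=[cv2.imread(f'pics/{n}0.png') for n in('top','side')]
st=manip.sense();print(st);print(R.from_quat(st['tool_rot']).as_matrix().round(3), manip.hold_point_z)
E
```

```text
{'t': 0.1, 'q': array([-1.44251661e+00,  5.28372794e-01,  1.43377038e+00,  1.21834307e-05,
        1.18141436e+00, -1.78507801e-01]), 'qd': array([ 0.0010964 , -0.00216464, -0.00340605,  0.0005988 ,  0.00097636,
       -0.00149132]), 'tau': array([-2.58423788e-04, -4.43306029e+01, -1.78585982e+01, -2.45389601e-04,
        3.86364263e-03, -4.81742006e-06]), 'tcp_pos': array([ 0.18869151, -0.59516029,  0.23043294]), 'tool_rot': array([-0.10801781,  0.69949838, -0.69810964,  0.10806066]), 'force': array([-0.42937675,  0.36073346,  0.0627563 ]), 'ft_torque': array([-0.00930594, -0.02153031,  0.04466807]), 'finger_gap': 1.0007051223317485}
[[-0.953 -0.     0.302]
 [-0.302  0.002 -0.953]
 [-0.    -1.    -0.002]] 0.0187
```

View pics/top0.png

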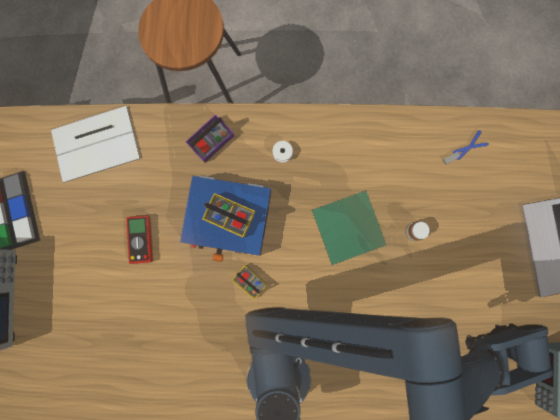

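View pics/side0.png

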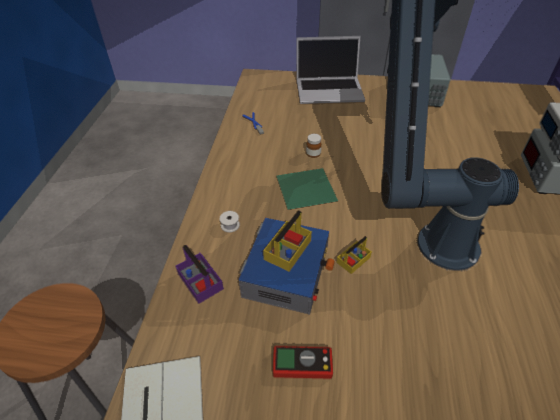

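Candidates in the top view are the large yellow caddy on the lid (228,213), a small yellow one on the bench (250,281), and a purple one (210,138). I choose the one on the lid. The orange grip is at (217,255) and the mat at (349,228). Next is a close crop.

Run:
```python
from h import *
im=cv2.imread('pics/top0.png')
c=cv2.resize(im[165:305,175:315],None,fx=4.28,fy=4.28,interpolation=cv2.INTER_CUBIC)
cv2.imwrite('pics/c1.png',c); print(c.shape)
im=cv2.imread('pics/side0.png')
cv2.imwrite('pics/c2.png',cv2.resize(im[170:320,230:380],None,fx=4,fy=4,interpolation=cv2.INTER_CUBIC))
# mat centroid
t=cv2.imread('pics/top0.png').astype(int);b,g,r=t[...,0],t[...,1],t[...,2]
m=((g>r+25)&(g>b+5)).astype(np.uint8); m[:, :300]=0; m[:,400:]=0
n,l,st,ce=cv2.connectedComponentsWithStats(m);k=1+np.argmax(st[1:,4]);print(st[k],ce[k])
rect=cv2.minAreaRect(np.argwhere(l==k)[:,::-1].astype(np.float32));print(rect)
import pickle;S=pickle.load(open('S0.pkl','rb'))
box=cv2.boxPoints(rect);P=[pix2w(S['top'],u,v,.004) for u,v in box];print(np.round(P,4),np.mean(P,0))
```

```text
(599, 599, 3)
[ 313  192   64   72 2996] [345.9829773  227.10313752]
((348.2413330078125, 227.32635498046875), (57.76750946044922, 56.71385955810547), 69.90476989746094)
[[ 0.5699 -0.1067  0.004 ]
 [ 0.6385 -0.2904  0.004 ]
 [ 0.4525 -0.3566  0.004 ]
 [ 0.386  -0.1741  0.004 ]] [ 0.51172046 -0.23193986  0.004     ]
```

View pics/c1.png

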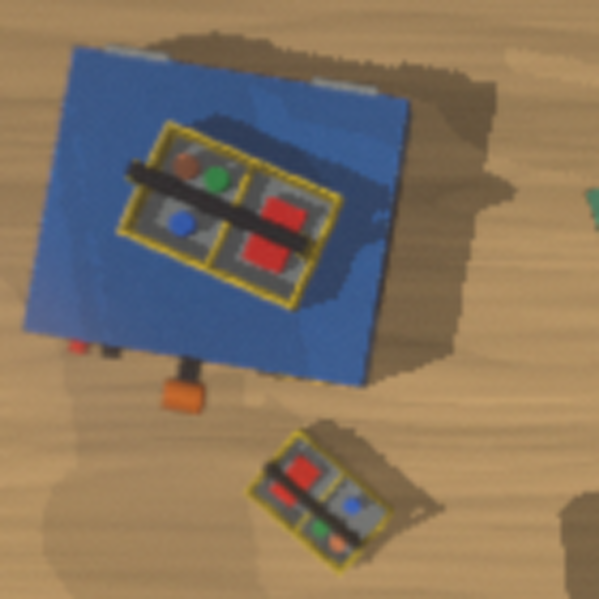

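View pics/c2.png

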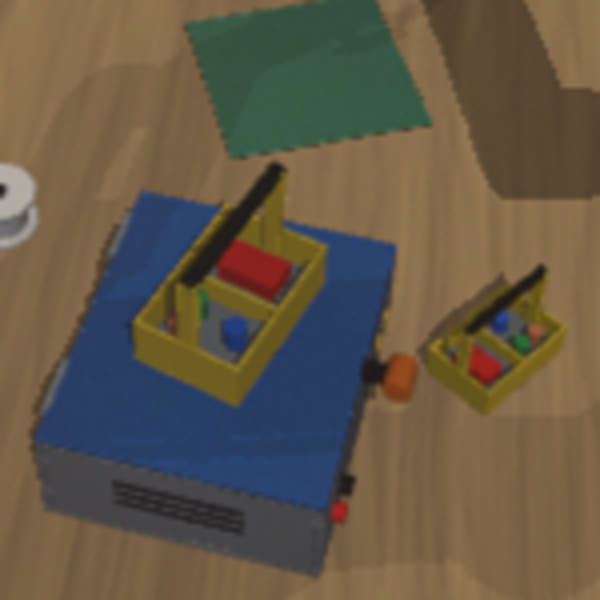

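The crop confirms the choice: the large yellow caddy stands on the lid, with bar ends at crop (133,172) and (310,243). The small decoy is in front of the box at crop (320,500). The orange grip is at crop (183,396).

Run:
```python
from h import *
import pickle;S=pickle.load(open('S0.pkl','rb'));T,D=S['top'],S['side']
def p(x,y,z): return pix2w(T,175+(x+.5)/4.28-.5,165+(y+.5)/4.28-.5,z)
def q(x,y,z): return pix2w(D,230+(x+.5)/4-.5,170+(y+.5)/4-.5,z)
pr=lambda n,a:print(n,np.round(a,4).tolist())
for f,n,L,B,RR,G in((p,'top',[(74,46),(409,100),(366,385),(23,330)],[(133,172),(310,243)],[(168,123),(341,197),(294,307),(119,235)],(183,396)),
  (q,'side',[(142,192),(396,245),(322,510),(37,442)],[(278,170),(190,277)],[(205,205),(327,250),(237,373),(135,318)],(400,378))):
    l=np.array([f(*x,.0985) for x in L]); b=np.array([f(*x,.2085) for x in B]); r=np.array([f(*x,.1435) for x in RR])
    pr(n+' lid',l);pr('c',l.mean(0));pr('bar',b);pr('barc',b.mean(0));pr('rim c',r.mean(0));pr('rim',r);pr('grip',f(*G,.0945))
    d=b[1]-b[0];print('baryaw',np.degrees(np.arctan2(d[1],d[0])))
for (u,v) in((312,208),(367,191),(385,245),(333,263)):pr('m',pix2w(T,u,v,.004))
for (u,v) in((276.5,176),(324,169),(337.5,201.5),(288,209.5)):pr('ms',pix2w(D,u,v,.004))
for x in((297,432),(393,512),(342,572),(249,491)):pr('decoy',p(*x,.03))
```

```text
top lid [[0.6711, 0.2885, 0.0985], [0.6312, 0.0331, 0.0985], [0.417, 0.063, 0.0985], [0.4554, 0.3212, 0.0985]]
c [0.5437, 0.1765, 0.0985]
bar [[0.5636, 0.2223, 0.2085], [0.5149, 0.0977, 0.2085]]
barc [0.5393, 0.16, 0.2085]
rim c [0.5392, 0.1613, 0.1435]
rim [[0.6067, 0.2083, 0.1435], [0.5532, 0.0806, 0.1435], [0.4729, 0.1137, 0.1435], [0.5241, 0.2424, 0.1435]]
grip [0.4075, 0.2, 0.0945]
baryaw -111.32063500799529
side lid [[0.6321, 0.0322, 0.0985], [0.4178, 0.0671, 0.0985], [0.4591, 0.3231, 0.0985], [0.6707, 0.2899, 0.0985]]
c [0.5449, 0.1781, 0.0985]
bar [[0.5135, 0.0997, 0.2085], [0.5659, 0.2125, 0.2085]]
barc [0.5397, 0.1561, 0.2085]
rim c [0.5456, 0.1618, 0.1435]
rim [[0.572, 0.0822, 0.1435], [0.4722, 0.1185, 0.1435], [0.5285, 0.2442, 0.1435], [0.6098, 0.2024, 0.1435]]
grip [0.4089, 0.1978, 0.0945]
baryaw 65.05013030638123
m [0.5766, -0.1077, 0.004]
m [0.6367, -0.2975, 0.004]
m [0.4515, -0.3573, 0.004]
m [0.3901, -0.1791, 0.004]
ms [0.6378, -0.2906, 0.004]
ms [0.4482, -0.3565, 0.004]
ms [0.3875, -0.1703, 0.004]
ms [0.5701, -0.1064, 0.004]
decoy [0.3801, 0.1196, 0.03]
decoy [0.319, 0.0444, 0.03]
decoy [0.2725, 0.0834, 0.03]
decoy [0.3341, 0.1563, 0.03]
```

```bash
python3 -m jog '[[[-10,-7,-10],-0.1],[[-56.2,-6.8,-61.4],-0.88],[[-56.2,-6.8,-61.4],-0.88],[[-56.2,-6.8,-61.4],-0.88],[[-56.2,-6.8,-61.4],-0.88],[[-56.2,-6.8,-61.4],-0.88],[[-56.2,-6.8,-61.4],-0.88],[[-56.2,-6.8,-61.4],-0.88],[[-56.2,-6.8,-61.4],-0.88],[[-56.2,-6.8,-61.4],-0.88],[[-56.2,-6.8,-61.4],-0.88],[[-56.2,-6.8,-61.4],-0.88],[[-56.2,-6.8,-61.4],-0.88],[[-56.2,-6.8,-61.4],-0.88],[[-56.2,-6.8,-61.4],-0.88],[[-56.2,-6.8,-61.4],-0.88],[[-56.2,-6.8,-61.4],-0.88],[[-56.2,-6.8,-61.4],-0.88],[[-56.2,-6.8,-61.4],-0.88],[[-56.2,-6.8,-61.4],-0.88]]' 8.54 60
python3 -m jog '[[[0,0,0],0],[[0,0,0],0]]'
python3 - <<'E'
from h import *
s=snap('wrist','w1');st=manip.sense();M=R.from_quat(st['tool_rot']).as_matrix()
print(st['tcp_pos'],M.round(3),'jawyaw',np.degrees(np.arctan2(M[1,2],M[0,2])),rel((.5395,.16,.30)))
c=np.array([.5395,.160,.2085]);d=np.array([np.cos(np.radians(68)),np.sin(np.radians(68)),0])
for k in(-.062,0,.062):print(w2pix(s,c+k*d))
import pickle;pickle.dump(s,open('w1.pkl','wb'))
E
```

```text
t: 1.77
tcp_pos: [0.5371, 0.157, 0.2988]
tool_rot: [-0.396, 0.586, -0.586, 0.395]
force: [1.8, -0.5, -0.2]
finger_gap: 1.005
t: 1.93
tcp_pos: [0.5371, 0.1567, 0.2984]
tool_rot: [-0.397, 0.585, -0.585, 0.396]
force: [1.4, -0.1, 0.2]
finger_gap: 1.006
[0.53638337 0.15527147 0.2982202 ] [[-0.373 -0.002  0.928]
 [-0.928 -0.001 -0.373]
 [ 0.001 -1.    -0.001]] jawyaw -21.885734192397162 [-0.55469329 -0.17894362  0.11267592]
[278.1347543  286.59621868]
[278.64928034 206.04353183]
[279.2155855  114.00521432]
```

View pics/w1.png

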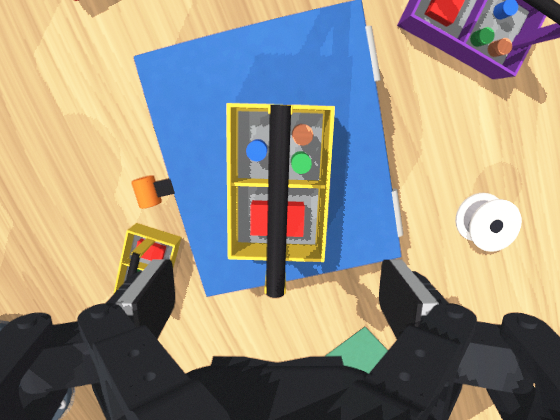

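The wrist view shows the bar running from (281,107) to (275,297), centred between the fingers and within about 3 mm of the prediction. Now I descend and grip.

```bash
python3 -m jog '[[[-0.3,3,0.1],0],[[-0.5,6,0.1],0],[[-0.5,8.5,0.1],0],[[-0.5,10,0.1],0],[[-0.5,10.7,0.1],0],[[-0.5,10.7,0.1],0]]' && python3 -m jog '[[[0,0,0],0],[[0,0,0],0],[[0,0,0],0],[[0,0,0],0],[[0,0,0],0],[[0,0,0],0],[[0,0,0],0],[[0,0,0],0],[[0,0,0],0],[[0,0,0],0]]' 0 60
```

```text
t: 2.48
tcp_pos: [0.5381, 0.1574, 0.1903]
tool_rot: [-0.396, 0.587, -0.586, 0.393]
force: [-1.2, -0.3, 0.1]
finger_gap: 1.0
t: 3.32
tcp_pos: [0.5396, 0.1592, 0.1924]
tool_rot: [-0.396, 0.586, -0.586, 0.395]
force: [-2.9, 0.4, 5.5]
finger_gap: 0.139
```

```bash
python3 -m jog '[[[0,-0.3,0],0],[[0,-0.8,0],0],[[0,-1.5,0],0],[[0,-2.5,0],0],[[0,-4,0],0],[[0,-5.5,0],0],[[0,-7,0],0],[[0,-8.5,0],0],[[0,-9.5,0],0],[[0,-10,0],0],[[0,-10,0],0],[[0,-10,0],0],[[0,-10,0],0]]'
python3 - <<'E'
from h import *
s=snap('side','s2');snap('wrist','w2')
a=cv2.imread('pics/s2.png');b=cv2.imread('pics/w2.png');cv2.imwrite('pics/v2.png',cv2.resize(np.hstack([a[:, 100:500],b[:, 80:480]]),None,fx=1,fy=1))
st=manip.sense();M=R.from_quat(st['tool_rot']).as_matrix();print(st['tcp_pos'],st['force'],st['finger_gap'],M.round(3),rel((.512,-.2325,.29)))
E
```

```text
t: 4.4
tcp_pos: [0.5392, 0.159, 0.2911]
tool_rot: [-0.396, 0.587, -0.586, 0.395]
force: [0.3, 0.1, -3.2]
finger_gap: 0.138
[0.53923514 0.15896987 0.29094551] [ 0.28677034 -0.63712725 -3.03734326] 0.143110350874876 [[-0.375 -0.002  0.927]
 [-0.927 -0.    -0.375]
 [ 0.001 -1.    -0.002]] [37.31628576  0.1087729  12.14067803]
```

View pics/v2.png

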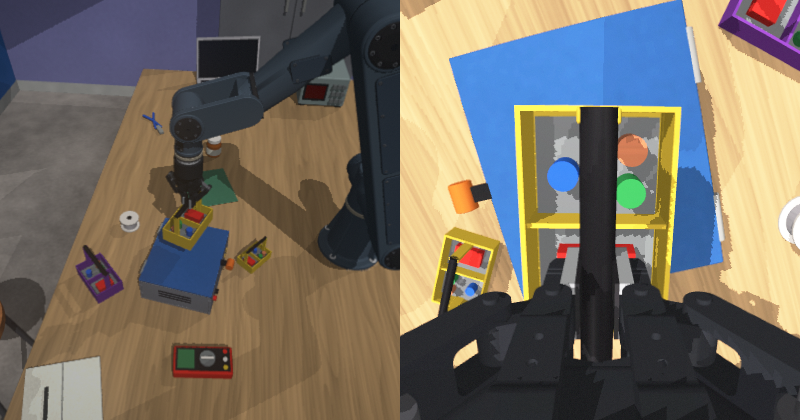

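The caddy is held level, centred in the fingers and clear of the lid. I carry it over to the mat.

```bash
python3 -m jog '[[[0.5,0,0.2],0.02],[[1.5,0,0.5],0.06],[[3,0,1],0.1],[[5,0,1.6],0.15],[[7.5,0,2.4],0.2],[[10,0,3.2],0.25],[[12.5,0,4],0.3],[[15,0,4.9],0.35],[[18,0,5.8],0.4],[[21,0,6.8],0.46],[[24,0,7.8],0.52],[[27,0,8.8],0.58],[[30,0,9.7],0.65],[[32.5,0,10.6],0.71],[[34.5,0,11.2],0.77],[[36,0,11.7],0.81],[[36.8,0.05,12],0.83],[[37.3,0.1,12.1],0.84],[[37.3,0.1,12.1],0.84],[[37.3,0.1,12.1],0.84]]'
python3 - <<'E'
from h import *
st=manip.sense();M=R.from_quat(st['tool_rot']).as_matrix();print(st['tcp_pos'],st['q'],st['force'],st['finger_gap'],M.round(3),rel((.512,-.2325,.0965)))
E
```

```text
t: 6.17
tcp_pos: [0.5119, -0.2315, 0.2907]
tool_rot: [-0.122, 0.697, -0.696, 0.122]
force: [0.4, 0.2, -3.5]
finger_gap: 0.142
[ 0.51191043 -0.23146818  0.29074758] [-6.23851146e-01  3.77034482e-01  1.51951387e+00  6.13890943e-04
  1.24628187e+00  5.99922910e-01] [ 0.37218407  0.2313043  -3.46953701] 0.14189989701709263 [[-0.94  -0.001  0.34 ]
 [-0.34   0.001 -0.94 ]
 [ 0.    -1.    -0.001]] [ 0.0224011  19.42461066  0.12630336]
```

```bash
python3 -m jog '[[[0,0.5,0],0],[[0,1.5,0],0],[[0,3,0.1],0],[[0,5,0.1],0],[[0,7,0.1],0],[[0,9,0.1],0],[[0,11,0.1],0],[[0,13,0.1],0],[[0,14.8,0.1],0],[[0,16.3,0.1],0],[[0,17.4,0.1],0],[[0,18.1,0.1],0],[[0,18.5,0.1],0],[[0,18.7,0.1],0],[[0,18.7,0.1],0],[[0,18.7,0.1],0]]'
python3 -m jog '[[[0,0.1,0],0],[[0,0.2,0],0],[[0,0.3,0],0],[[0,0.4,0],0],[[0,0.4,0],0]]'
python3 -m jog '[[[0,0.05,0],0],[[0,0.1,0],0],[[0,0.15,0],0],[[0,0.15,0],0]]'
```

```text
t: 7.5
tcp_pos: [0.5132, -0.2334, 0.1047]
tool_rot: [0.122, -0.696, 0.697, -0.122]
force: [0.0, 0.3, -3.5]
finger_gap: 0.144
t: 7.92
tcp_pos: [0.5126, -0.233, 0.0999]
tool_rot: [-0.122, 0.697, -0.696, 0.122]
force: [-0.1, 0.7, -3.6]
finger_gap: 0.141
t: 8.25
tcp_pos: [0.5127, -0.2329, 0.0989]
tool_rot: [-0.122, 0.697, -0.696, 0.122]
force: [-0.7, 2.2, 1.1]
finger_gap: 0.142
```

Contact is made: the force went from −3.5 N to about +1 N. I release the caddy and rise.

```bash
python3 -m jog '[[[0,0,0],0],[[0,0,0],0],[[0,0,0],0],[[0,0,0],0],[[0,0,0],0],[[0,0,0],0]]' 6
python3 -m jog '[[[0,-0.5,0],0],[[0,-1.5,0],0],[[0,-3,0],0],[[0,-5,0],0],[[0,-8,0],0],[[0,-11,0],0],[[0,-14,0],0],[[0,-17,0],0],[[0,-19,0],0],[[0,-19,0],0],[[0,-19,0],0]]'
python3 - <<'E'
from h import *
s=snap('side','s3');snap('wrist','w3')
a=cv2.imread('pics/s3.png');b=cv2.imread('pics/w3.png');cv2.imwrite('pics/v3.png',np.hstack([a[:, 120:520],b[:, 80:480]]))
st=manip.sense();M=R.from_quat(st['tool_rot']).as_matrix();print(st['tcp_pos'],st['force'],st['finger_gap'],M.round(3),'jaw',np.degrees(np.arctan2(M[1,2],M[0,2])),rel((.408,.1986,.2)))
E
```

```text
t: 8.75
tcp_pos: [0.5127, -0.2332, 0.0985]
tool_rot: [0.122, -0.696, 0.697, -0.122]
force: [0.8, 0.8, -0.3]
finger_gap: 0.701
t: 9.67
tcp_pos: [0.5131, -0.2333, 0.2907]
tool_rot: [0.121, -0.695, 0.698, -0.123]
force: [-0.3, -0.1, -1.4]
finger_gap: 0.699
[ 0.5118355  -0.23249662  0.28792453] [-0.40682919  0.23846086 -0.103203  ] 0.7051317451050465 [[-0.94  -0.001  0.34 ]
 [-0.34   0.001 -0.94 ]
 [ 0.001 -1.    -0.001]] jaw -70.13055795660897 [ -4.89553678   8.8527807  -44.05939469]
```

View pics/v3.png

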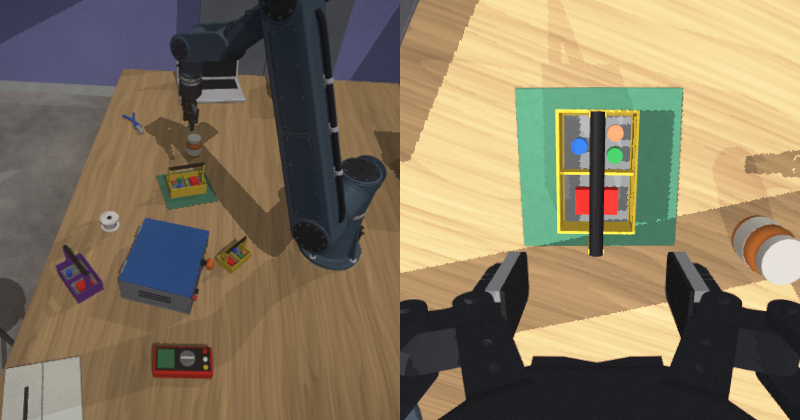

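The caddy stands upright in the middle of the mat and is released. In the wrist half of the picture the mat spans (515–683, 88–245) and the caddy (557–638, 110–233). The jar and decoys have not moved. Next I go above the orange grip.

```bash
python3 -m jog '[[[-0.2,0,-2],0.05],[[-4.9,4,-44.1],0.5],[[-4.9,4,-44.1],0.5],[[-4.9,4,-44.1],0.5],[[-4.9,4,-44.1],0.5],[[-4.9,4,-44.1],0.5],[[-4.9,4,-44.1],0.5],[[-4.9,4,-44.1],0.5],[[-4.9,4,-44.1],0.5],[[-4.9,4,-44.1],0.5],[[-4.9,4,-44.1],0.5],[[-4.9,6,-44.1],0.5],[[-4.9,6,-44.1],0.5],[[-4.9,6,-44.1],0.5],[[-4.9,6,-44.1],0.5]]' 6
python3 -m jog '[[[0,0,0],0],[[0,0,0],0]]'
python3 - <<'E'
from h import *
s=snap('wrist','w4');st=manip.sense();M=R.from_quat(st['tool_rot']).as_matrix();print(st['tcp_pos'],st['q'],M.round(3),'jaw',np.degrees(np.arctan2(M[1,2],M[0,2])),rel((.408,.1986,.2)))
print(w2pix(s,(.408,.1986,.1065)))
import pickle;pickle.dump(s,open('w4.pkl','wb'))
E
```

```text
t: 11.02
tcp_pos: [0.4088, 0.1976, 0.2281]
tool_rot: [-0.054, -0.705, 0.705, 0.055]
force: [0.4, -0.3, 0.9]
finger_gap: 0.705
t: 11.18
tcp_pos: [0.4097, 0.1973, 0.229]
tool_rot: [0.055, 0.705, -0.705, -0.055]
force: [0.2, 0.1, -0.2]
finger_gap: 0.699
[0.40966383 0.19734161 0.22902252] [ 2.02386032e-01  3.02478358e-01  1.84711846e+00 -1.27228534e-04
  9.90892428e-01  1.92874124e+00] [[-0.988  0.001 -0.155]
 [ 0.155  0.    -0.988]
 [-0.001 -1.    -0.   ]] jaw -98.90886771619697 [ 0.18697156  2.90208199 -0.09772209]
[275.22764973 202.61450334]
```

View pics/w4.png

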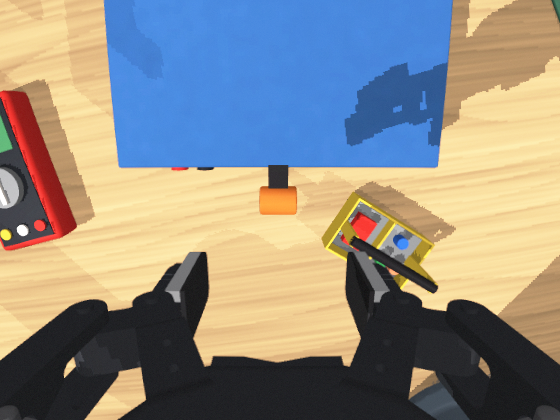

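The barrel is at (278,201), within 2 mm of the prediction and square to the jaws. The decoy is clear of the right finger. I descend and grip the flat ends.

```bash
python3 -m jog '[[[0.1,2,0],0],[[0.3,4,0.1],0],[[0.3,6.5,0.1],0],[[0.3,9,0.1],0],[[0.3,11.5,0.1],0],[[0.3,13.2,0.1],0],[[0.3,14.5,0.1],0],[[0.3,15.2,0.1],0],[[0.3,15.2,0.1],0],[[0.3,15.2,0.1],0]]' 6 40 && python3 -m jog '[[[0,0,0],0],[[0,0,0],0],[[0,0,0],0],[[0,0,0],0],[[0,0,0],0],[[0,0,0],0],[[0,0,0],0]]' 0 40
python3 -c "
from h import *
snap('wrist','w5');st=manip.sense();print(st['tcp_pos'],st['force'],st['finger_gap'])"
```

```text
t: 12.07
tcp_pos: [0.4063, 0.1975, 0.0767]
tool_rot: [0.055, 0.705, -0.705, -0.054]
force: [0.7, -0.1, 0.1]
finger_gap: 0.705
t: 12.65
tcp_pos: [0.4062, 0.197, 0.0773]
tool_rot: [-0.054, -0.705, 0.705, 0.053]
force: [0.5, -5.1, 1.2]
finger_gap: 0.34
[0.40623861 0.19703746 0.07730337] [ 1.93486089 -5.20770532  1.54852237] 0.3435911652933327
```

View pics/w5.png

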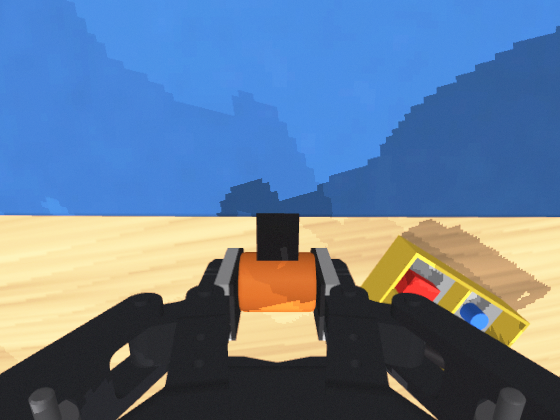

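The barrel is gripped at about 29 mm with the pads on its flat ends, clear of the lid edge at row 215. I raise it along the hinge arc in two stages.

```bash
python3 -m jog '[[[0,-0.3,0.1],0],[[-0.04,-1,0.1],0],[[-0.13,-2.2,0.1],0],[[-0.28,-3.2,0.1],0],[[-0.45,-4.3,0.1],0],[[-0.7,-5.35,0.1],0],[[-0.95,-6.4,0.1],0],[[-1.3,-7.4,0.1],0],[[-1.63,-8.45,0.1],0],[[-2.05,-9.45,0.1],0],[[-2.3,-10,0.1],0],[[-2.48,-10.4,0.1],0],[[-2.48,-10.4,0.1],0]]'
python3 -c "
from h import *
st=manip.sense();p=st['tcp_pos'];g=p+[0,0,.0187];h=np.array([.653,.1604,.0905]);d=g-h;x=-(d@[.988,-.154,0]);print(p,st['force'],st['finger_gap'],np.hypot(x,d[2]),np.degrees(np.arctan2(d[2],x))-.92)"
```

```text
t: 13.78
tcp_pos: [0.4306, 0.1931, 0.1812]
tool_rot: [0.055, 0.705, -0.705, -0.054]
force: [3.1, -0.1, -6.7]
finger_gap: 0.345
[0.43063028 0.19310238 0.18116269] [ 3.08438534 -0.12856612 -6.74153565] 0.34500294310166235 0.2499342248403661 25.028676961126287
```

```bash
python3 -m jog '[[[-0.2,-0.4,0],0],[[-0.5,-0.95,0],0],[[-1.05,-1.9,0],0],[[-1.65,-2.8,0],0],[[-2.25,-3.7,0],0],[[-2.9,-4.55,0],0],[[-3.6,-5.4,0],0],[[-4.3,-6.2,0],0],[[-5.1,-6.95,0],0],[[-5.9,-7.7,0],0],[[-6.4,-8.15,0],0],[[-6.7,-8.4,0],0],[[-6.7,-8.4,0],0],[[-6.7,-8.4,0],0],[[-6.7,-8.4,0],0]]'
python3 -c "
from h import *
st=manip.sense();p=st['tcp_pos'];g=p+[0,0,.0187];h=np.array([.653,.1604,.0905]);d=g-h;x=-(d@[.988,-.154,0]);print(p,st['force'],st['finger_gap'],np.hypot(x,d[2]),np.degrees(np.arctan2(d[2],x))-.92)
snap('side','s6');snap('wrist','w6');snap('top','t6')
a=cv2.imread('pics/s6.png');b=cv2.imread('pics/w6.png');cv2.imwrite('pics/v6.png',np.hstack([a[100:400, 150:550],b[60:360, 80:480]]))"
```

```text
t: 15.03
tcp_pos: [0.4942, 0.1831, 0.2641]
tool_rot: [-0.053, -0.705, 0.705, 0.055]
force: [-4.6, 2.1, 1.2]
finger_gap: 0.347
[0.49416166 0.1830992  0.26412182] [-4.59761991  2.05940407  1.20410271] 0.3468230051019728 0.2504492211244018 49.24635042063484
```

View pics/v6.png

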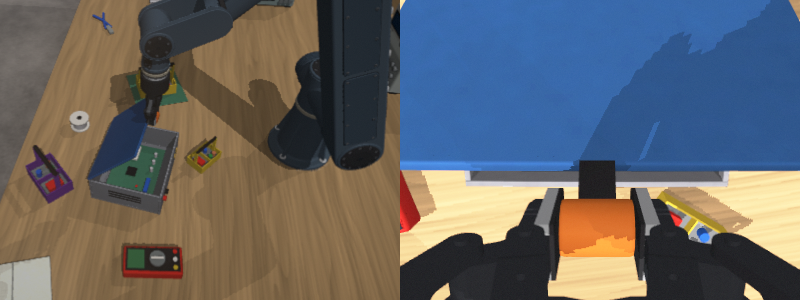

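The lid is up with the board visible, and the barrel is still between the pads. The caddy is on the mat and the other items have not moved. I do a short steadiness check, then hand in.

```bash
python3 -m jog '[[[0,0,0],0],[[0,0,0],0],[[0,0,0],0],[[0,0,0],0],[[0,0,0],0],[[0,0,0],0]]' && python3 -c "
from h import *
print(workorder.sign_off())"
```

```text
t: 15.68
tcp_pos: [0.4942, 0.1831, 0.2642]
tool_rot: [-0.053, -0.705, 0.705, 0.055]
force: [-4.9, 1.6, 0.2]
finger_gap: 0.341
the job is handed in; nothing more can be done
None
```

I lifted the large yellow caddy off the lid and set it upright in the middle of the green mat, with about 1 N at touchdown. I let go of it there, then took the orange grip by its flat ends and raised the lid along its arc. I handed in at about 16 s, still holding it.

- **Lid angle:** it came out at about 49.2 degrees. That figure is worked out from the gripper position and the estimated hinge; I did not measure the angle separately in the images.
- **Hold:** over the last half second the pose stayed steady, with about 5 N at the wrist and the barrel still between the pads at about 29 mm.
- **Scene:** the last side and wrist pictures show the lid up, the board visible and the caddy on the mat. The other items looked unmoved by eye; I did not re-measure their positions.
- **Small disagreement:** the grip's distance from the hinge read 250.4 mm against the nominal 248 mm, which is within calibration error.

No check failed.

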